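# Make up the cheese gift tower

## Robot

A 6-joint arm with a two-finger parallel gripper is mounted at the origin on the work surface. World frame = base frame: x ahead of the robot, y to its left, z up, the work surface at z = 0. Lengths are in m, angles in degrees, forces in N, time in s.
With the tool pointing down it reaches from about 0.35 to 1 m from the base axis. Payload 7.1 kg.
Tool frame: the origin (TCP) lies on the centre line of the jaws, within the pads' length; the fingertips stand 22 mm ahead of it and the grasp point (between the pads) lies 3 mm ahead of it; z points along the fingers, y is the line along which they close (so a half turn about z gives the same grasp; the last joint's range is limited). The gripper opens to 85 mm and grips with 20 to 120 N. Pads are 22 mm wide; open, the fingers measure 114 mm over their backs; the gripper's body (76 mm by 85 mm) begins 54 mm behind the grasp point. The pads swing forward as they close: fully open they stand 13 mm farther back than shut.
Start: joints at [-73.797, 24.242, 93.386, -0, 62.372, -1.089], TCP at [0.186, -0.597, 0.253] pointing down, gripper open.
Joint ranges: [-172.04, 172.04], [-51.8, 120.97], [4.93, 147.93], [-75.15, 255.16], [6.16, 154.13], [-145.62, 145.62]. Speed limits (degrees/s): [136.94, 136.94, 172.46, 180, 180, 180].

## Interface

Orientations are given as a 3x3 rotation matrix whose columns are the frame's x, y, z axes.
In Python, from cell import status, get_image, camera_info, robot gives the robot as it stands. The module is installed in compiled form; this text tells all that it offers.
- The arm moves only by the shell command python3 -m inch 'ROWS' [FORCE]. ROWS is a JSON object of lists of equal length, an entry for each row: "rot": the turn, a rotation vector about the tool's x, y, z normalised to -1 to 1, where 1 is 1.5 rad, a list of three; "dp": the shift along the tool's x, y, z normalised to -1 to 1, where 1 is 100 mm, a list of three; "grip": the opening, from -1 (shut) to 1 (fully open). In form: {"rot": [[wx, wy, wz], ...], "dp": [[dx, dy, dz], ...], "grip": [grip, ...]}. A call has exactly 5 rows; each row is the pose to reach, as a shift and turn from the pose commanded when the call began, along the tool's axes at that moment; what a row does not reach only later rows make up. A row lasts 1/8 s, in which the tool goes at most 62.5 mm and 10.7 degrees, less where a joint would pass 70% of its speed; a pose out of reach is approached as far as the arm can. A call with a number of a shift or a turn outside -1 to 1 is refused whole. A call with a gripper value outside its range is refused whole. The fingers move at their own pace and stop on an object; FORCE is the grip in N (left out, the last holds). Time passes only in rows, so rows that repeat a pose let the fingers close, or fill a call up. It gives the time, the measured TCP pose, the force, the opening and the grip force at its end, in the units of the state.
- status.get_obs(): the state, without advancing time (a new reading comes with each control period).
- get_image(name): name is "side" or "top" or "wrist"; returns the picture (384x512x3 uint8, blue, green, red); there is no depth.
- camera_info(name): a dict with "intrinsics" (3x3 intrinsics, pixels), "D" ([k1, k2, p1, p2, k3] as OpenCV has them; the pictures are not rectified), "camera_from_world" (4x4, takes a point from world to camera coordinates). Camera axes: x right, y down, z forward; pixel columns grow to the right and rows downward; lengths in m; the calibration is good to about 2 mm. A picture is of the moment at which its call begins: read the wrist's pose just before it. camera_info takes no time and is no camera call; for the wrist camera it gives the pose at the moment of the call.
- robot.job_done(): hands the job in; it is judged then, once.
The state is a dict: "clock": time; "q": joint angles; "joint_velocities": joint speeds; "effort": joint torques, N m; "eef_pos": TCP position; "eef_rot": TCP orientation; "contact_force": force on the tool from outside, world axes, zero at the start; "wrist_torque": the same for the moment, N m; "gripper_width": opening from 0.0 (shut) to 1.0 (fully open); "grasp_force": force on a finger pad.
Only numpy, scipy, OpenCV 4.12 (cv2) and the standard library are available. Lean on these libraries where they do the work, as an engineer would, in place of code of your own. Each camera call takes 0.05 s, during which the arm holds its last target. There are 200 camera calls.

## Task

Make up a gift tower in the middle of the round slate, in this order: first the blue tin base with its brass ring upwards, then the small green-lidded tub inside that ring, then the blue tin cover with the white label over the tub, fully down and flush on the base. Then lay the black cheese wheel flat on the cover and the orange wheel flat on the black one, all upright and centred one above the other. Leave the red wheel, the cream wheel, the white dip bowl and the yellow cheese block where they are.

Things in the scene. Friction and masses are not known exactly. Their poses are not given: they have to be found in the camera images.
- slate: Round dark grey slate disc with a thin white circle, 120 mm across, 12 mm thick, fixed to the counter: the place for the tower. Origin: centre of its underside, so its top is 12 mm above the origin.
- tin_base: Loose round blue tin base, upright: a blue foot 66 mm across, 20 mm high, on it a brass ring 10 mm high (53 mm across at its foot, 50 mm at its top; 30 mm overall height). Open above: the well in the ring is at least 44 mm wide, its floor 12 mm above the underside. About 0.15 kg. Grip it across the foot or the ring. Origin: centre of its underside, z up. 
- tub: Loose small round closed tub, white with a green lid, 36 mm across, 44 mm high, upright at the start. Origin: centre of its underside, z up. About 0.08 kg. It goes into the well of the tin base, where its underside is 12 mm above the base's underside and its upper 26 mm stand out above the brass ring.
- tin_cover: Loose blue tin cover standing mouth down: a round shell open below, flat top with a white round label; 66 mm across, 48 mm high, wall 3 mm (bore 60 mm, 44 mm deep), 0.12 kg. It passes over the tub and brass ring with 3 mm to spare all round and rests on the blue foot, its underside 20 mm above the base's. Origin: centre of its underside, z up. 
- black_wheel: Loose small black-waxed cheese wheel, 64 mm across, 30 mm high, rounded rims, rigid, lying flat. Origin: centre of its underside, z up. About 0.1 kg.
- orange_wheel: Loose small orange cheese wheel, 56 mm across, 26 mm high, rounded rims, rigid, lying flat. Origin: centre of its underside, z up. About 0.07 kg.
- red_wheel: Loose small red cheese wheel, 60 mm across, 28 mm high; not part of the tower, to be left alone. Origin: centre of its underside, z up. 
- cream_wheel: Loose small cream-coloured cheese wheel, 60 mm across, 28 mm high; not part of the tower, to be left alone. Origin: centre of its underside, z up. 
- dip_bowl: Loose empty white ceramic bowl, 68 mm across, 30 mm high; to be left alone. Origin: centre of its underside, z up. 
- cheese_block: Loose yellow block of cheese with an orange rind at one end, 52 mm (its x) by 34 mm (its y), 30 mm high; to be left alone. Origin: centre of its underside, z up. 
Things that resemble listed ones, but are neither listed nor needed, are in the scene too. There is more than one size of the orange_wheel; the job needs the smaller. What is shaped like the tub but pink is not meant.

How it is judged (in metres and radians):
On the way, in this order (a step that is already met when the one before it is completed fails the run):
1. tin base flat in the middle of the slate (horizontal distance between tin_base and slate below 0.015 m and z of tin_base in the frame of slate between 0.009 and 0.015 m and angle between tin_base's own z axis and vertical below 0.08 rad), for 0.2 s.
2. tub standing inside the base's ring (horizontal distance between tub and tin_base below 0.008 m and z of tub in the frame of tin_base between 0.009 and 0.015 m and angle between tub's own z axis and vertical below 0.08 rad), for 0.2 s.
3. cover closed over the tub, down on the base (horizontal distance between tin_cover and tin_base below 0.008 m and z of tin_cover in the frame of tin_base between 0.017 and 0.023 m and angle between tin_cover's own z axis and vertical below 0.08 rad), for 0.2 s.
4. black wheel flat on the cover (horizontal distance between black_wheel and tin_cover below 0.012 m and z of black_wheel in the frame of tin_cover between 0.045 and 0.051 m and angle between black_wheel's own z axis and vertical below 0.08 rad), for 0.2 s.
5. orange wheel flat on the black wheel (horizontal distance between orange_wheel and black_wheel below 0.012 m and z of orange_wheel in the frame of black_wheel between 0.027 and 0.033 m and angle between orange_wheel's own z axis and vertical below 0.08 rad), for 0.2 s.
At the end, for the whole second after the job is handed in: Base flat on the slate within 15 mm of its centre; tub in the base and cover flush on it, each within 8 mm of the base's axis and 3 mm of seated height; black wheel flat on the cover, orange on black, each within 12 mm of centre; all upright (0.08 rad), at rest (all of step 1 and all of step 2 and all of step 3 and all of step 4 and all of step 5 and linear speed of each of tin_base, tub, tin_cover, black_wheel, orange_wheel below 0.02 m/s); the robot touches nothing.
It fails at once if the red wheel is moved by more than 15 mm (distance of red_wheel from where it was at the start of the episode above 0.015 m).
It fails at once if the cream wheel is moved by more than 15 mm (distance of cream_wheel from where it was at the start of the episode above 0.015 m).
It fails at once if the dip bowl is moved by more than 15 mm (distance of dip_bowl from where it was at the start of the episode above 0.015 m).
It fails at once if the cheese block is moved by more than 15 mm (distance of cheese_block from where it was at the start of the episode above 0.015 m).
It also fails if it takes over 122 s, if anything falls off the work surface, if the arm or the gripper's body presses on something with over 40 N, if the wrist force passes 120 N, or if a joint passes its speed limit or range.

## Working session

There is one attempt and no reset: what is moved stays moved. The work goes in short steps, Python scripts to look and compute and a shell command to move; the robot and the scene stay as the last step left them, time stands still between calls to the robot, and variables do not carry over. Pictures are saved under pics/ and viewed, at most 14 in all, crops included, and the job is handed in when it is done.

```bash
mkdir -p pics
python3 - <<'E'
from cell import status,get_image,camera_info
import cv2,numpy as np
o=status.get_obs();print(o)
for n in("side","top"):
    i=camera_info(n);print(n,i["intrinsics"],i["D"],i["camera_from_world"])
    cv2.imwrite(f"pics/{n}0.png",get_image(n))
E
```

```text
{'clock': 0.0, 'q': array([-7.37968268e+01,  2.42853455e+01,  9.34320818e+01, -2.21467010e-04,
        6.23737222e+01, -1.08959192e+00]), 'joint_velocities': array([-0.11487461,  0.0946589 ,  0.07928928, -0.01062628, -0.1200269 ,
        0.05585574]), 'effort': array([ 1.49036165e-03, -5.57380342e+01, -2.81744796e+01,  4.49073286e-05,
        7.49322062e-03,  1.94715646e-06]), 'eef_pos': array([ 0.18565084, -0.59624018,  0.25253126]), 'eef_rot': array([[ 9.54797815e-01,  2.97255669e-01, -4.47208419e-04],
       [ 2.97256005e-01, -9.54796595e-01,  1.52671057e-03],
       [ 2.68302959e-05, -1.59063530e-03, -9.99998735e-01]]), 'contact_force': array([ 0.37504068, -0.57276975, -0.52594454]), 'wrist_torque': array([ 0.0058305 , -0.00977292,  0.01435733]), 'grasp_force': 0.0, 'gripper_width': 1.0016358731349477}
side [[356.52782553   0.         252.01533688]
 [  0.         356.52782553 186.54408202]
 [  0.           0.           1.        ]] [-0.03963534  0.          0.          0.          0.        ] [[-0.99400009 -0.10795281  0.01760729  0.51247641]
 [-0.07109505  0.51532862 -0.85403858  0.0716459 ]
 [ 0.08312233 -0.85016622 -0.51991161  0.87061053]
 [ 0.          0.          0.          1.        ]]
top [[348.20690067   0.         261.18226085]
 [  0.         348.20690067 185.3153926 ]
 [  0.           0.           1.        ]] [-0.07358772  0.          0.          0.          0.        ] [[ 0.02583519 -0.99961088 -0.01051862 -0.01481705]
 [-0.99327553 -0.02448073 -0.11315659  0.52384713]
 [ 0.11285506  0.01337131 -0.99352149  0.70871246]
 [ 0.          0.          0.          1.        ]]
```

View pics/top0.png

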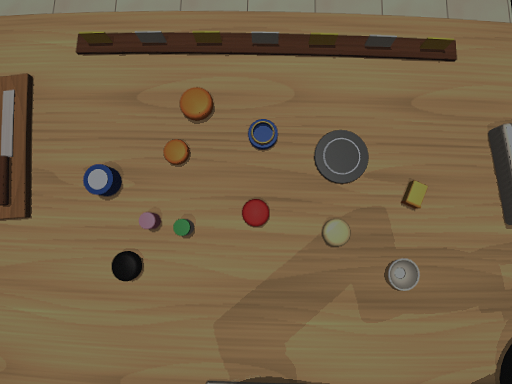

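View pics/side0.png

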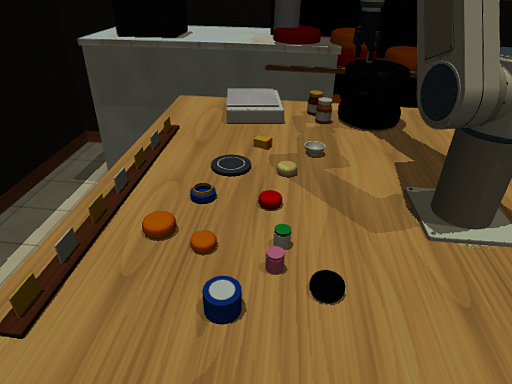

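The top view shows the tin base at (263,133), slate (341,157), cover (102,180), black wheel (127,266), small orange wheel (176,152), green tub (182,228) and pink decoy (149,221). The side view shows the same layout. Next I'll measure positions from colour masks.

```bash
cat > h.py <<'E'
import cv2,numpy as np
from cell import status,get_image,camera_info
def ray(n,uv,z,i=None):
    i=i or camera_info(n);T=i["camera_from_world"]
    p=cv2.undistortPoints(np.array([[uv]],float),i["intrinsics"],np.array(i["D"]))[0,0]
    R=T[:3,:3];c=-R.T@T[:3,3];d=R.T@np.array([p[0],p[1],1]);return c+d*(z-c[2])/d[2]
M={"blue":lambda h,s,v:(h>105)&(h<130)&(s>120)&(v>40),"green":lambda h,s,v:(h>50)&(h<90)&(s>100),
"orange":lambda h,s,v:(h>6)&(h<15)&(s>215)&(v>150),"black":lambda h,s,v:v<35,
"white":lambda h,s,v:(s<60)&(v>140),"grey":lambda h,s,v:(s<70)&(v<110)&(v>35),
"brass":lambda h,s,v:(h>15)&(h<40)&(s>40)}
def blob(im,c,near,win,hull=True):
    h,s,v=[a.astype(int) for a in cv2.split(cv2.cvtColor(im,cv2.COLOR_BGR2HSV))]
    m=M[c](h,s,v).astype(np.uint8);k=np.zeros_like(m);u,w=near
    k[max(0,w-win):w+win,max(0,u-win):u+win]=1;m*=k
    cs=cv2.findContours(m,cv2.RETR_EXTERNAL,cv2.CHAIN_APPROX_NONE)[0]
    if not cs:return None
    p=cv2.convexHull(max(cs,key=cv2.contourArea));mo=cv2.moments(p)
    return (mo["m10"]/mo["m00"],mo["m01"]/mo["m00"]),mo["m00"],cv2.boundingRect(p)
def go(x,y,z,yaw=90):
    o=status.get_obs();R=o["eef_rot"];d=R.T@(np.array([x,y,z])-o["eef_pos"])
    a=np.arctan2(R[1,0],R[0,0]);w=-((np.radians(yaw)-a+np.pi)%(2*np.pi)-np.pi)
    print("t",round(o["clock"],2),"pos",o["eef_pos"].round(4),"dp",(d*10).round(3),"rz",round(w/1.5,3),"w",round(o["gripper_width"],3),"gf",round(o["grasp_force"],1))
E
python3 - <<'E'
from h import *
L={"top":[("base","blue",(263,133),20,.012),("slate","grey",(341,157),35,.008),("cover","white",(98,180),18,.048),("coverblue","blue",(102,180),26,.024),("black","black",(127,266),22,.013),("orange","orange",(176,152),18,.012),("tub","green",(182,228),14,.044),("pink","green",(149,221),5,.04)],
"side":[("base","blue",(203,193),20,.012),("slate","grey",(231,165),25,.011),("cover","white",(222,290),20,.048),("black","black",(327,287),26,.014),("orange","orange",(203,241),18,.013),("tub","green",(283,230),12,.042)]}
for n in L:
    im=cv2.imread(f"pics/{n}0.png")
    for nm,c,p,w,z in L[n]:
        b=blob(im,c,p,w)
        print(n,nm,b and (np.round(b[0],1),b[1],b[2],ray(n,b[0],z).round(4)))
go(.6,0,.25)
E
```

```text
top base (array([262.3, 133.5]), 647.0, (248, 119, 29, 30), array([ 0.6415, -0.0008,  0.012 ]))
top slate (array([341.1, 156.1]), 2203.0, (315, 130, 54, 53), array([ 0.5959, -0.1762,  0.008 ]))Traceback (most recent call last):
  File "<stdin>", line 7, in <module>
  File "h.py", line 18, in blob
    return (mo["m10"]/mo["m00"],mo["m01"]/mo["m00"]),mo["m00"],cv2.boundingRect(p)
            ~~~~~~~~~^~~~~~~~~~
ZeroDivisionError: float division by zero
```

```bash
sed -i 's/(s<60)&(v>140)/(s<105)\&(v>110)/; s/    if not cs:return None/    if not cs or max(map(cv2.contourArea,cs))<5:return None/' h.py
python3 - <<'E'
from h import *
L={"top":[("base","blue",(263,133),20,.012),("slate","grey",(341,157),35,.008),("cover","white",(98,180),18,.048),("coverblue","blue",(102,180),26,.024),("black","black",(127,266),22,.013),("orange","orange",(176,152),18,.012),("tub","green",(182,228),14,.044)],
"side":[("base","blue",(203,193),20,.012),("slate","grey",(231,165),25,.011),("cover","white",(222,290),20,.048),("black","black",(327,287),26,.014),("orange","orange",(203,241),18,.013),("tub","green",(283,230),12,.042)]}
for n in L:
    im=cv2.imread(f"pics/{n}0.png")
    for nm,c,p,w,z in L[n]:
        b=blob(im,c,p,w)
        print(n,nm,b and (np.round(b[0],1),b[1],b[2],ray(n,b[0],z).round(4)))
go(.64,0,.15)
E
```

```text
top base (array([262.3, 133.5]), 647.0, (248, 119, 29, 30), array([ 0.6415, -0.0008,  0.012 ]))
top slate (array([341.1, 156.1]), 2203.0, (315, 130, 54, 53), array([ 0.5959, -0.1762,  0.008 ]))
top cover (array([ 97.2, 178.8]), 303.5, (88, 169, 20, 21), array([0.5274, 0.3457, 0.048 ]))
top coverblue (array([ 98.1, 179.1]), 663.5, (84, 165, 29, 30), array([0.5295, 0.3558, 0.024 ]))
top black (array([126.5, 265.5]), 675.0, (112, 251, 30, 30), array([0.345 , 0.2841, 0.013 ]))
top orange None
top tub (array([181.4, 226.9]), 206.0, (173, 219, 17, 17), array([0.4319, 0.1609, 0.044 ]))
side base (array([201.9, 192. ]), 208.0, (190, 187, 25, 11), array([ 0.6462, -0.0024,  0.012 ]))
side slate (array([230.4, 163.4]), 520.5, (211, 155, 39, 18), array([ 0.5991, -0.1715,  0.011 ]))
side cover (array([221.7, 289.3]), 400.0, (209, 280, 27, 20), array([0.5297, 0.3473, 0.048 ]))
side black (array([327. , 286.2]), 882.5, (310, 270, 35, 33), array([0.3468, 0.2857, 0.014 ]))
side orange (array([202.6, 238.4]), 271.5, (191, 231, 24, 16), array([0.6023, 0.1807, 0.013 ]))
side tub (array([282.5, 229.8]), 155.5, (275, 224, 16, 13), array([0.4343, 0.1659, 0.042 ]))
t 0.1 pos [ 0.1857 -0.5963  0.2526] dp [ 6.11  -4.342  1.033] rz -0.846 w 1.002 gf 0.0
```

```bash
python3 -m inch '{"rot":[[0,0,-0.12],[0,0,-0.24],[0,0,-0.36],[0,0,-0.48],[0,0,-0.6]],"dp":[[0.2,-0.14,0],[0.4,-0.28,0],[0.6,-0.42,0],[0.8,-0.56,0],[1,-0.7,0]],"grip":[1,1,1,1,1]}' 40
python3 -m inch '{"rot":[[0,0,-0.12],[0,0,-0.246],[0,0,-0.246],[0,0,-0.246],[0,0,-0.246]],"dp":[[0,0,0],[0,0,0],[0,0,0],[0,0,0],[0,0,0]],"grip":[1,1,1,1,1]}'
python3 -m inch '{"rot":[[0,0,0],[0,0,0],[0,0,0],[0,0,0],[0,0,0]],"dp":[[0.5,0.5,0],[1,1,0],[1,1,0],[1,1,0],[1,1,0]],"grip":[1,1,1,1,1]}'
python3 -c "
from h import *
go(.642,-.001,.15)"
```

```text
clock: 0.72
eef_pos: [0.2608, -0.4993, 0.253]
eef_rot: [[0.355, 0.935, -0.0], [0.935, -0.355, 0.001], [0.001, -0.001, -1.0]]
contact_force: [-0.2, 0.3, -0.0]
gripper_width: 0.999
grasp_force: 0.0
clock: 1.35
eef_pos: [0.2604, -0.5002, 0.2532]
eef_rot: [[0.002, 1.0, -0.0], [1.0, -0.002, 0.0], [0.0, -0.0, -1.0]]
contact_force: [-0.0, -0.6, -0.2]
gripper_width: 1.001
grasp_force: 0.0
clock: 1.98
eef_pos: [0.3598, -0.401, 0.2534]
eef_rot: [[0.001, 1.0, -0.0], [1.0, -0.001, -0.0], [-0.0, -0.0, -1.0]]
contact_force: [-0.4, 0.3, -0.5]
gripper_width: 0.998
grasp_force: 0.0
t 1.98 pos [ 0.3598 -0.401   0.2534] dp [4.004 2.818 1.031] rz -0.001 w 0.998 gf 0.0
```

```bash
python3 -m inch '{"rot":[[0,0,0],[0,0,0],[0,0,0],[0,0,0],[0,0,0]],"dp":[[0.5,0.4,0],[1,0.7,0],[1,0.7,0],[1,0.7,0],[1,0.7,0]],"grip":[1,1,1,1,1]}'
python3 -m inch '{"rot":[[0,0,0],[0,0,0],[0,0,0],[0,0,0],[0,0,0]],"dp":[[0.5,0.4,0],[1,0.7,0],[1,0.7,0],[1,0.7,0],[1,0.7,0]],"grip":[1,1,1,1,1]}'
python3 -m inch '{"rot":[[0,0,0],[0,0,0],[0,0,0],[0,0,0],[0,0,0]],"dp":[[0.5,0.4,0],[1,0.7,0],[1,0.7,0],[1,0.7,0],[1,0.7,0]],"grip":[1,1,1,1,1]}' >/dev/null
python3 -m inch '{"rot":[[0,0,0],[0,0,0],[0,0,0],[0,0,0],[0,0,0]],"dp":[[0.5,0.4,0],[1,0.72,0.5],[1,0.72,0.5],[1,0.72,0.5],[1,0.72,0.5]],"grip":[1,1,1,1,1]}'|head -2
python3 -c "
from h import *
go(.642,-.001,.03)
i=camera_info('wrist');im=get_image('wrist');cv2.imwrite('pics/w1.png',im)
print(i)"
```

```text
clock: 2.6
eef_pos: [0.4297, -0.3016, 0.2533]
eef_rot: [[0.002, 1.0, -0.0], [1.0, -0.002, -0.0], [-0.0, -0.0, -1.0]]
contact_force: [-0.7, -0.0, -0.7]
gripper_width: 0.999
grasp_force: 0.0
clock: 3.22
eef_pos: [0.4997, -0.2016, 0.2533]
eef_rot: [[0.002, 1.0, -0.0], [1.0, -0.002, -0.0], [-0.0, -0.0, -1.0]]
contact_force: [0.8, 0.6, -0.2]
gripper_width: 1.001
grasp_force: 0.0
clock: 4.47
eef_pos: [0.6423, -0.0017, 0.2043]
t 4.47 pos [ 0.6423 -0.0017  0.2043] dp [ 0.008 -0.005  1.743] rz -0.001 w 1.0 gf 0.0
{'intrinsics': array([[266.7379563 ,   0.        , 258.65506409],
       [  0.        , 266.7379563 , 189.66555456],
       [  0.        ,   0.        ,   1.        ]]), 'D': array([-0.04883019,  0.        ,  0.        ,  0.        ,  0.        ]), 'camera_from_world': array([[ 9.99999092e-01, -1.23536050e-03,  5.38323660e-04,
        -6.41854524e-01],
       [-1.33815477e-03, -9.57450843e-01,  2.88593299e-01,
        -2.48062739e-02],
       [ 1.58901680e-04, -2.88593758e-01, -9.57451627e-01,
         3.32538926e-01],
       [ 0.00000000e+00,  0.00000000e+00,  0.00000000e+00,
         1.00000000e+00]])}
```

View pics/w1.png

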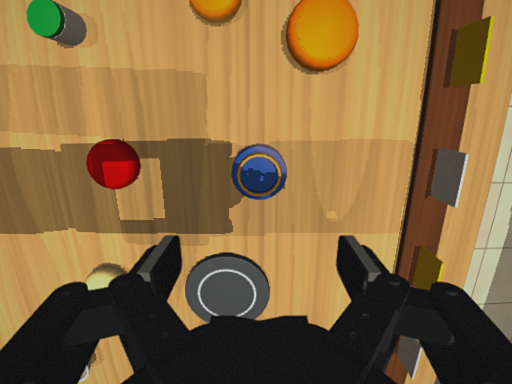

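The wrist view shows the base at (260,172), with its ring centred near (260,174), and the slate at (227,290). I'll measure both through the wrist camera.

Run:
```python
from h import *
im=cv2.imread('pics/w1.png')
i=camera_info("wrist")
b=blob(im,"blue",(260,172),36);print("base",b,ray("wrist",b[0],.010),ray("wrist",b[0],.02))
b=blob(im,"brass",(260,174),24);print("ring",b,b and ray("wrist",b[0],.030))
h,s,v=cv2.split(cv2.cvtColor(im,cv2.COLOR_BGR2HSV));m=((v>130)&(s<70)).astype(np.uint8)
k=np.zeros_like(m);k[262:325,190:265]=1;p=cv2.findNonZero(m*k);e=cv2.fitEllipse(p);print("slate",e,ray("wrist",e[0],.012))
b=blob(im,"green",(45,18),30);print("tub",b,ray("wrist",b[0],.044))
```

```text
base ((258.5990215924426, 174.6960188933873), 988.0, (241, 157, 37, 36)) [ 0.64200635 -0.00481408  0.01      ] [ 0.64200108 -0.00240269  0.02      ]
ring ((258.69624025676296, 173.96274644658413), 1454.0, (237, 153, 44, 43)) [0.64210787 0.00086701 0.03      ]
slate ((226.57089233398438, 293.19659423828125), (46.84794998168945, 56.427799224853516), 96.94068145751953) [ 0.59672371 -0.17518083  0.012     ]
tub ((44.99293069002612, 17.749039495927462), 1084.5, (27, 0, 37, 38)) [0.43465577 0.16123487 0.044     ]
```

```bash
python3 -m inch '{"rot":[[0,0,0],[0,0,0],[0,0,0],[0,0,0],[0,0,0]],"dp":[[0.02,0,0.4],[0.02,0,0.8],[0.02,0,1],[0.02,0,1],[0.02,0,1]],"grip":[1,1,1,1,1]}' 30 >/dev/null
python3 -m inch '{"rot":[[0,0,0],[0,0,0],[0,0,0],[0,0,0],[0,0,0]],"dp":[[0,0,0.2],[0,0,0.4],[0,0,0.6],[0,0,0.78],[0,0,0.78]],"grip":[1,1,1,1,1]}'
python3 -m inch '{"rot":[[0,0,0],[0,0,0],[0,0,0],[0,0,0],[0,0,0]],"dp":[[0,0,0],[0,0,0],[0,0,0],[0,0,0],[0,0,0]],"grip":[-1,-1,-1,-1,-1]}'
python3 -m inch '{"rot":[[0,0,0],[0,0,0],[0,0,0],[0,0,0],[0,0,0]],"dp":[[0,0,-0.1],[0,0,-0.2],[0,0,-0.3],[0,0,-0.4],[0,0,-0.4]],"grip":[-1,-1,-1,-1,-1]}'
python3 -c "
from h import *
go(.597,-.175,.15)
cv2.imwrite('pics/w2.png',get_image('wrist'))"
```

```text
clock: 5.78
eef_pos: [0.641, 0.0019, 0.023]
eef_rot: [[-0.0, 1.0, -0.004], [1.0, 0.0, 0.0], [0.0, -0.004, -1.0]]
contact_force: [-0.5, 0.0, -0.1]
gripper_width: 1.0
grasp_force: 0.0
clock: 6.4
eef_pos: [0.643, 0.0019, 0.0261]
eef_rot: [[0.0, 1.0, 0.001], [1.0, -0.0, 0.0], [0.0, 0.001, -1.0]]
contact_force: [-0.5, 0.1, 4.8]
gripper_width: 0.755
grasp_force: 34.0
clock: 7.02
eef_pos: [0.6432, 0.0018, 0.0665]
eef_rot: [[0.0, 1.0, 0.002], [1.0, -0.0, -0.0], [-0.0, 0.002, -1.0]]
contact_force: [-0.3, -0.4, -2.1]
gripper_width: 0.752
grasp_force: 33.8
t 7.03 pos [0.6432 0.0018 0.0665] dp [-1.768 -0.46  -0.836] rz -0.0 w 0.752 gf 33.8
```

View pics/w2.png

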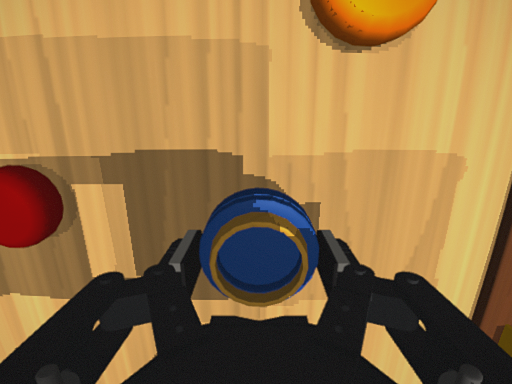

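The base is held level between the jaws, ring centred at (259,257). I'll carry it to the slate.

```bash
python3 -m inch '{"rot":[[0,0,0],[0,0,0],[0,0,0],[0,0,0],[0,0,0]],"dp":[[-0.2,-0.1,0],[-0.4,-0.2,0],[-0.6,-0.3,0],[-0.8,-0.4,0],[-1,-0.46,0]],"grip":[-1,-1,-1,-1,-1]}' >/dev/null
python3 -m inch '{"rot":[[0,0,0],[0,0,0],[0,0,0],[0,0,0],[0,0,0]],"dp":[[-0.25,0,0],[-0.5,0,0],[-0.76,0,0],[-0.76,0,0.1],[-0.76,0,0.15]],"grip":[-1,-1,-1,-1,-1]}'
python3 -c "
from h import *
go(.597,-.174,.0385)"
```

```text
clock: 8.32
eef_pos: [0.5957, -0.1741, 0.0494]
eef_rot: [[0.001, 1.0, -0.001], [1.0, -0.001, 0.001], [0.001, -0.001, -1.0]]
contact_force: [-1.0, 0.4, -2.2]
gripper_width: 0.757
grasp_force: 33.8
t 8.32 pos [ 0.5957 -0.1741  0.0494] dp [0.001 0.013 0.109] rz -0.0 w 0.757 gf 33.8
```

```bash
python3 -m inch '{"rot":[[0,0,0],[0,0,0],[0,0,0],[0,0,0],[0,0,0]],"dp":[[0,0.01,0.04],[0,0.01,0.08],[0,0.01,0.11],[0,0.01,0.13],[0,0.01,0.13]],"grip":[-1,-1,-1,-1,-1]}'
python3 -c "
from h import *
go(.597,-.174,.0381)"
```

```text
clock: 8.95
eef_pos: [0.5975, -0.1738, 0.0381]
eef_rot: [[-0.0, 1.0, -0.0], [1.0, 0.0, 0.0], [0.0, -0.0, -1.0]]
contact_force: [-2.1, 1.3, 6.7]
gripper_width: 0.756
grasp_force: 34.4
t 8.95 pos [ 0.5975 -0.1738  0.0381] dp [-0.002 -0.005  0.   ] rz 0.0 w 0.756 gf 34.4
```

```bash
python3 -m inch '{"rot":[[0,0,0],[0,0,0],[0,0,0],[0,0,0],[0,0,0]],"dp":[[0,0,0],[0,0,0],[0,0,0],[0,0,-0.1],[0,0,-0.3]],"grip":[1,1,1,1,1]}' >/dev/null
python3 -m inch '{"rot":[[0,0,0],[0,0,0],[0,0,0],[0,0,0],[0,0,0]],"dp":[[0,0,-0.5],[0,0,-1],[0,0,-1],[0,0,-1],[0,0,-1]],"grip":[1,1,1,1,1]}'
python3 -c "
from h import *
i=camera_info('wrist');im=get_image('wrist')
cv2.imwrite('pics/w3.png',im)
go(.434,.162,.2)
u=i['camera_from_world']@[.597,-.174,.04,1];u=i['intrinsics']@u[:3];u=(u/u[2])[:2].astype(int);print(u)
b=blob(im,'brass',u,24);print('ring',b,b and ray('wrist',b[0],.042,i))
b=blob(im,'blue',u,36);print('foot',b,b and ray('wrist',b[0],.022,i))
"
```

```text
clock: 10.2
eef_pos: [0.5965, -0.1739, 0.1662]
eef_rot: [[0.0, 1.0, -0.002], [1.0, -0.0, 0.001], [0.001, -0.002, -1.0]]
contact_force: [-0.4, 0.3, -0.3]
gripper_width: 1.0
grasp_force: 0.0
t 10.25 pos [ 0.5966 -0.1739  0.1661] dp [ 3.359 -1.627 -0.333] rz -0.0 w 1.001 gf 0.0
[260 188]
ring ((259.6199409414626, 188.5468994267848), 1919.0, (236, 164, 48, 48)) [ 0.59657178 -0.17360938  0.042     ]
foot ((259.42206889174156, 186.81792896876337), 3116.0, (228, 155, 65, 64)) [ 0.59639045 -0.17765365  0.022     ]
```

View pics/w3.png

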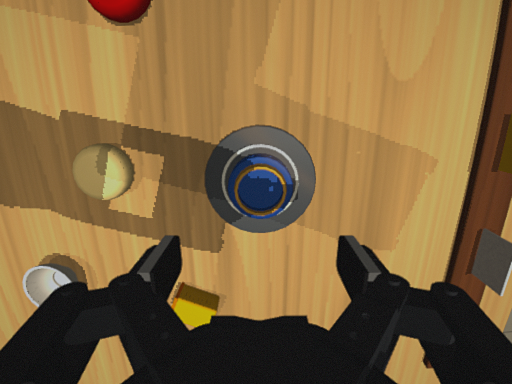

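The base sits in the middle of the slate: ring centred near (260,189), slate circle centred near (260,179). Now to the tub.

```bash
python3 -m inch '{"rot":[[0,0,0],[0,0,0],[0,0,0],[0,0,0],[0,0,0]],"dp":[[0.5,-0.4,-0.1],[1,-0.5,-0.1],[1,-0.5,-0.1],[1,-0.5,-0.1],[1,-0.5,-0.1]],"grip":[1,1,1,1,1]}' >/dev/null
python3 -m inch '{"rot":[[0,0,0],[0,0,0],[0,0,0],[0,0,0],[0,0,0]],"dp":[[0.5,-0.4,0],[1,-0.5,0],[1,-0.5,0],[1,-0.5,0],[1,-0.5,0]],"grip":[1,1,1,1,1]}' >/dev/null
python3 -m inch '{"rot":[[0,0,0],[0,0,0],[0,0,0],[0,0,0],[0,0,0]],"dp":[[0.5,-0.4,0],[1,-0.63,0],[1,-0.63,0],[1,-0.63,0],[1,-0.63,0]],"grip":[1,1,1,1,1]}' >/dev/null
python3 -m inch '{"rot":[[0,0,0],[0,0,0],[0,0,0],[0,0,0],[0,0,0]],"dp":[[0.36,0,0],[0.36,0,0],[0.36,0,0],[0.36,0,0],[0.36,0,0]],"grip":[1,1,1,1,1]}'
cat >> h.py <<'E'
def look(c,x,y,z,name,win=40):
    o=status.get_obs();i=camera_info('wrist');im=get_image('wrist');cv2.imwrite(f'pics/{name}.png',im)
    u=cv2.projectPoints(np.array([[x,y,z]]),cv2.Rodrigues(i['camera_from_world'][:3,:3])[0],i['camera_from_world'][:3,3],i['intrinsics'],np.array(i['D']))[0][0,0].astype(int)
    b=blob(im,c,u,win);print(c,u,b,b and ray('wrist',b[0],z,i).round(4))
E
python3 -c "
from h import *
look('green',.434,.162,.044,'w4')
go(.434,.162,.035)"
```

```text
clock: 12.75
eef_pos: [0.4345, 0.1612, 0.1773]
eef_rot: [[0.001, 1.0, -0.0], [1.0, -0.001, -0.0], [-0.0, -0.0, -1.0]]
contact_force: [1.1, -0.2, 0.1]
gripper_width: 0.996
grasp_force: 0.0
green [258 185] ((257.5909259259259, 184.24907407407406), 900.0, (241, 168, 34, 34)) [0.4328 0.1632 0.044 ]
t 12.8 pos [0.4345 0.1614 0.1773] dp [ 0.007 -0.005  1.423] rz -0.001 w 0.993 gf 0.0
```

View pics/w4.png

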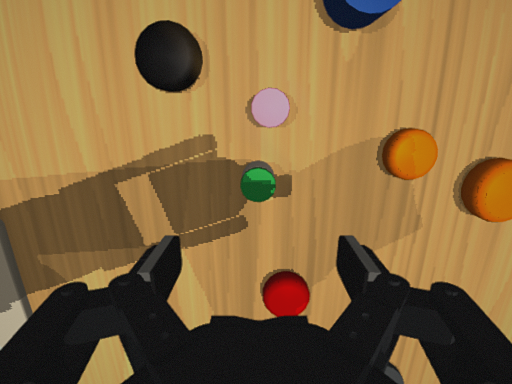

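The green lid is at (258,184), centred between the jaws, with the pink tub clear of the finger paths. Grasp it.

```bash
python3 -m inch '{"rot":[[0,0,0],[0,0,0],[0,0,0],[0,0,0],[0,0,0]],"dp":[[0.02,-0.012,0.4],[0.02,-0.012,0.8],[0.02,-0.012,1],[0.02,-0.012,1],[0.02,-0.012,1]],"grip":[1,1,1,1,1]}' 25 >/dev/null
python3 -m inch '{"rot":[[0,0,0],[0,0,0],[0,0,0],[0,0,0],[0,0,0]],"dp":[[0,0,0.1],[0,0,0.2],[0,0,0.33],[0,0,0.33],[0,0,0.33]],"grip":[1,1,0,-1,-1]}' >/dev/null
python3 -m inch '{"rot":[[0,0,0],[0,0,0],[0,0,0],[0,0,0],[0,0,0]],"dp":[[0,0,0],[0,0,0],[0,0,0],[0,0,0],[0,0,0]],"grip":[-1,-1,-1,-1,-1]}'
python3 -m inch '{"rot":[[0,0,0],[0,0,0],[0,0,0],[0,0,0],[0,0,0]],"dp":[[0,0,-0.2],[0,0,-0.4],[0,0,-0.7],[0,0,-1],[0,0,-1]],"grip":[-1,-1,-1,-1,-1]}'
python3 -c "
from h import *
look('green',.4331,.1632,.14,'w5')
go(.5967,-.1736,.16)"
```

```text
clock: 14.68
eef_pos: [0.4333, 0.1638, 0.0443]
eef_rot: [[0.0, 1.0, 0.0], [1.0, -0.0, 0.0], [0.0, 0.0, -1.0]]
contact_force: [0.2, -0.1, -1.0]
gripper_width: 0.409
grasp_force: 25.0
clock: 15.3
eef_pos: [0.4346, 0.1643, 0.1461]
eef_rot: [[-0.0, 1.0, 0.004], [1.0, 0.0, 0.001], [0.001, 0.004, -1.0]]
contact_force: [-0.1, -0.4, -1.8]
gripper_width: 0.406
grasp_force: 25.3
green [256 253] ((258.7434092270821, 256.25504293988416), 3338.0, (225, 225, 69, 63)) [0.4341 0.1612 0.14  ]
t 15.35 pos [0.4337 0.164  0.1449] dp [-3.376  1.63  -0.15 ] rz 0.0 w 0.416 gf 25.3
```

View pics/w5.png

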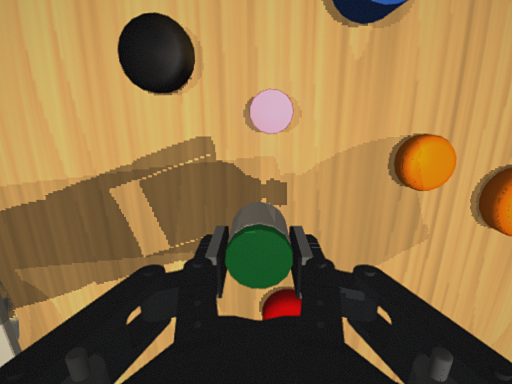

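The tub is held upright, its lid at (259,256). Carry it over the base.

```bash
python3 -m inch '{"rot":[[0,0,0],[0,0,0],[0,0,0],[0,0,0],[0,0,0]],"dp":[[-0.3,0.15,0],[-0.6,0.3,0],[-0.9,0.45,0],[-0.9,0.45,0],[-0.9,0.45,0]],"grip":[-1,-1,-1,-1,-1]}' >/dev/null
python3 -m inch '{"rot":[[0,0,0],[0,0,0],[0,0,0],[0,0,0],[0,0,0]],"dp":[[-0.3,0.15,0],[-0.6,0.3,0],[-0.9,0.45,0],[-0.9,0.45,0],[-0.9,0.45,0]],"grip":[-1,-1,-1,-1,-1]}' >/dev/null
python3 -m inch '{"rot":[[0,0,0],[0,0,0],[0,0,0],[0,0,0],[0,0,0]],"dp":[[-0.3,0.15,0],[-0.6,0.3,0],[-0.9,0.45,0],[-0.9,0.45,0],[-0.9,0.45,0]],"grip":[-1,-1,-1,-1,-1]}' >/dev/null
python3 -m inch '{"rot":[[0,0,0],[0,0,0],[0,0,0],[0,0,0],[0,0,0]],"dp":[[-0.3,0.15,0],[-0.67,0.28,0],[-0.67,0.28,0.2],[-0.67,0.28,0.4],[-0.67,0.28,0.4]],"grip":[-1,-1,-1,-1,-1]}'
python3 -c "
from h import *
cv2.imwrite('pics/w6.png',get_image('wrist'))
go(.5967,-.1728,.0683)"
```

```text
clock: 17.85
eef_pos: [0.5939, -0.1711, 0.1016]
eef_rot: [[-0.001, 1.0, -0.006], [1.0, 0.001, 0.002], [0.002, -0.006, -1.0]]
contact_force: [-0.6, 0.9, -0.3]
gripper_width: 0.412
grasp_force: 25.3
t 17.9 pos [ 0.5949 -0.1716  0.1028] dp [-0.012  0.02   0.345] rz 0.001 w 0.411 gf 25.3
```

View pics/w6.png

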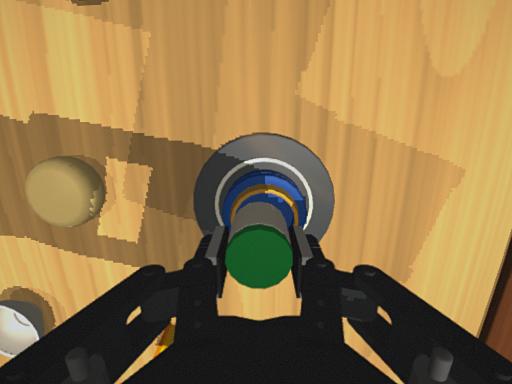

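The tub (259,257) hangs just above the ring (x≈264), so a 2 mm correction in +x is needed before lowering.

```bash
python3 -m inch '{"rot":[[0,0,0],[0,0,0],[0,0,0],[0,0,0],[0,0,0]],"dp":[[-0.01,0.01,0],[-0.01,0.01,0.05],[-0.01,0.01,0.1],[-0.01,0.01,0.12],[-0.01,0.01,0.12]],"grip":[-1,-1,-1,-1,-1]}'
python3 -c "
from h import *
go(.5967,-.1728,.0683)"
```

```text
clock: 18.52
eef_pos: [0.5971, -0.1742, 0.0921]
eef_rot: [[0.0, 1.0, -0.0], [1.0, -0.0, 0.0], [0.0, -0.0, -1.0]]
contact_force: [-0.7, 0.4, -0.4]
gripper_width: 0.409
grasp_force: 25.3
t 18.52 pos [ 0.5971 -0.1742  0.0921] dp [ 0.014 -0.004  0.238] rz -0.0 w 0.409 gf 25.3
```

```bash
python3 -m inch '{"rot":[[0,0,0],[0,0,0],[0,0,0],[0,0,0],[0,0,0]],"dp":[[0.012,-0.003,0.05],[0.012,-0.003,0.1],[0.012,-0.003,0.15],[0.012,-0.003,0.2],[0.012,-0.003,0.23]],"grip":[-1,-1,-1,-1,-1]}'
python3 -m inch '{"rot":[[0,0,0],[0,0,0],[0,0,0],[0,0,0],[0,0,0]],"dp":[[0,0,0],[0,0,0],[0,0,0],[0,0,0],[0,0,0]],"grip":[-1,-1,-1,-1,-1]}'
```

```text
clock: 19.15
eef_pos: [0.5968, -0.1729, 0.0688]
eef_rot: [[0.0, 1.0, -0.0], [1.0, -0.0, 0.0], [0.0, -0.0, -1.0]]
contact_force: [0.4, -0.1, -1.3]
gripper_width: 0.41
grasp_force: 25.3
clock: 19.77
eef_pos: [0.597, -0.173, 0.0694]
eef_rot: [[0.0, 1.0, 0.0], [1.0, -0.0, -0.0], [-0.0, 0.0, -1.0]]
contact_force: [0.4, -0.2, -0.6]
gripper_width: 0.41
grasp_force: 25.3
```

```bash
python3 -m inch '{"rot":[[0,0,0],[0,0,0],[0,0,0],[0,0,0],[0,0,0]],"dp":[[0,0,0.012],[0,0,0.012],[0,0,0.012],[0,0,0.012],[0,0,0.012]],"grip":[-1,-1,-1,0,1]}'|grep force
python3 -m inch '{"rot":[[0,0,0],[0,0,0],[0,0,0],[0,0,0],[0,0,0]],"dp":[[0,0,0],[0,0,0],[0,0,-0.3],[0,0,-0.7],[0,0,-1]],"grip":[1,1,1,1,1]}' >/dev/null
python3 -m inch '{"rot":[[0,0,0],[0,0,0],[0,0,0],[0,0,0],[0,0,0]],"dp":[[0,0,-0.3],[0,0,-0.3],[0,0,-0.3],[0,0,-0.3],[0,0,-0.3]],"grip":[1,1,1,1,1]}'|head -2
python3 -c "
from h import *
look('green',.597,-.174,.068,'w7')
look('blue',.597,-.174,.03,'w7',50)
go(.529,.3465,.2)"
```

```text
contact_force: [-0.1, -0.1, 0.3]
grasp_force: 0.0
clock: 21.65
eef_pos: [0.5965, -0.1728, 0.197]
green [260 188] ((259.5209318619723, 188.12331406551058), 951.5, (242, 171, 36, 35)) [ 0.5965 -0.1735  0.068 ]
blue [259 178] ((258.6249571242368, 180.65390683954172), 2429.5, (231, 152, 58, 57)) [ 0.5957 -0.1761  0.03  ]
t 21.75 pos [ 0.5967 -0.1729  0.1974] dp [ 5.194 -0.677 -0.023] rz -0.0 w 1.0 gf 0.0
```

View pics/w7.png

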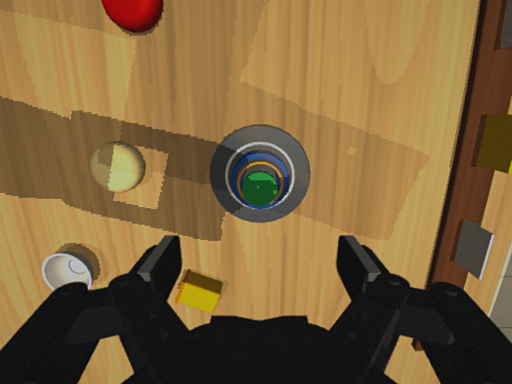

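The tub stands in the ring, lid at (260,188). Next the cover.

```bash
for i in 1; do python3 -m inch '{"rot":[[0,0,0],[0,0,0],[0,0,0],[0,0,0],[0,0,0]],"dp":[[0.5,-0.07,0],[1,-0.13,0],[1,-0.13,0],[1,-0.13,0],[1,-0.13,0]],"grip":[1,1,1,1,1]}' >/dev/null; done
python3 -m inch '{"rot":[[0,0,0],[0,0,0],[0,0,0],[0,0,0],[0,0,0]],"dp":[[0.5,-0.07,0],[1,-0.13,0],[1,-0.13,0],[1,-0.13,0],[1,-0.13,0]],"grip":[1,1,1,1,1]}' >/dev/null
python3 -m inch '{"rot":[[0,0,0],[0,0,0],[0,0,0],[0,0,0],[0,0,0]],"dp":[[0.5,-0.07,0],[1,-0.13,0],[1,-0.13,0],[1,-0.13,0],[1,-0.13,0]],"grip":[1,1,1,1,1]}' >/dev/null
python3 -m inch '{"rot":[[0,0,0],[0,0,0],[0,0,0],[0,0,0],[0,0,0]],"dp":[[0.5,-0.07,0],[1,-0.13,0],[1,-0.13,0],[1,-0.13,0],[1,-0.13,0]],"grip":[1,1,1,1,1]}' >/dev/null
python3 -m inch '{"rot":[[0,0,0],[0,0,0],[0,0,0],[0,0,0],[0,0,0]],"dp":[[0.5,-0.07,0],[1,-0.15,0],[1,-0.15,0],[1,-0.15,0],[1,-0.15,0]],"grip":[1,1,1,1,1]}' >/dev/null
python3 -m inch '{"rot":[[0,0,0],[0,0,0],[0,0,0],[0,0,0],[0,0,0]],"dp":[[0.19,0,0],[0.19,0,0],[0.19,0,0],[0.19,0,0],[0.19,0,0]],"grip":[1,1,1,1,1]}' 
python3 -c "
from h import *
look('white',.529,.3465,.048,'w8',28)
look('blue',.529,.3465,.048,'w8',50)
go(.529,.3465,.042)"
```

```text
clock: 25.5
eef_pos: [0.5299, 0.3459, 0.1981]
eef_rot: [[0.0, 1.0, -0.0], [1.0, -0.0, -0.0], [-0.0, -0.0, -1.0]]
contact_force: [-0.1, -1.0, -0.4]
gripper_width: 1.003
grasp_force: 0.0
white [258 181] ((257.57816313423245, 180.5673731535003), 1297.5, (237, 161, 42, 40)) [0.5281 0.3471 0.048 ]
blue [258 181] ((256.35812157448925, 180.87282012954657), 2676.0, (228, 149, 61, 61)) [0.5269 0.3468 0.048 ]
t 25.6 pos [0.53   0.3459 0.1981] dp [ 0.006 -0.01   1.561] rz -0.0 w 1.004 gf 0.0
```

View pics/w8.png

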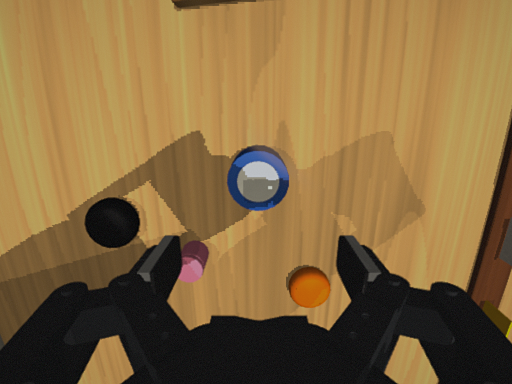

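The label is at (258,181), centred between the open jaws, nothing in the finger paths. Grasp the cover.

```bash
python3 -m inch '{"rot":[[0,0,0],[0,0,0],[0,0,0],[0,0,0],[0,0,0]],"dp":[[0.012,-0.016,0.4],[0.012,-0.016,0.8],[0.012,-0.016,1],[0.012,-0.016,1],[0.012,-0.016,1]],"grip":[1,1,1,1,1]}' 30 >/dev/null
python3 -m inch '{"rot":[[0,0,0],[0,0,0],[0,0,0],[0,0,0],[0,0,0]],"dp":[[0,0,0.15],[0,0,0.3],[0,0,0.45],[0,0,0.52],[0,0,0.52]],"grip":[1,1,1,1,1]}' >/dev/null
python3 -m inch '{"rot":[[0,0,0],[0,0,0],[0,0,0],[0,0,0],[0,0,0]],"dp":[[0,0,0],[0,0,0],[0,0,0],[0,0,0],[0,0,0]],"grip":[-1,-1,-1,-1,-1]}'
python3 -m inch '{"rot":[[0,0,0],[0,0,0],[0,0,0],[0,0,0],[0,0,0]],"dp":[[0,0,-0.2],[0,0,-0.4],[0,0,-0.7],[0,0,-1],[0,0,-1]],"grip":[-1,-1,-1,-1,-1]}'
python3 -m inch '{"rot":[[0,0,0],[0,0,0],[0,0,0],[0,0,0],[0,0,0]],"dp":[[0,0,0],[0,0,0],[0,0,0],[0,0,0],[0,0,0]],"grip":[-1,-1,-1,-1,-1]}' >/dev/null
python3 -c "
from h import *
go(.5966,-.1735,.16)
look('white',.5284,.347,.148,'w9',50)
"
```

```text
clock: 27.48
eef_pos: [0.5288, 0.3475, 0.0469]
eef_rot: [[-0.0, 1.0, 0.001], [1.0, 0.0, 0.001], [0.001, 0.001, -1.0]]
contact_force: [-0.4, -1.3, 6.6]
gripper_width: 0.761
grasp_force: 34.0
clock: 28.1
eef_pos: [0.53, 0.3483, 0.1499]
eef_rot: [[-0.0, 1.0, 0.005], [1.0, 0.0, 0.003], [0.003, 0.005, -1.0]]
contact_force: [-0.1, -0.6, -1.1]
gripper_width: 0.763
grasp_force: 34.1
t 28.73 pos [0.5283 0.3472 0.1458] dp [-5.207  0.683 -0.141] rz 0.0 w 0.758 gf 34.1
white [260 259] ((258.5556772181299, 259.33505872984273), 5023.0, (216, 222, 86, 76)) [0.5276 0.3473 0.148 ]
```

View pics/w9.png

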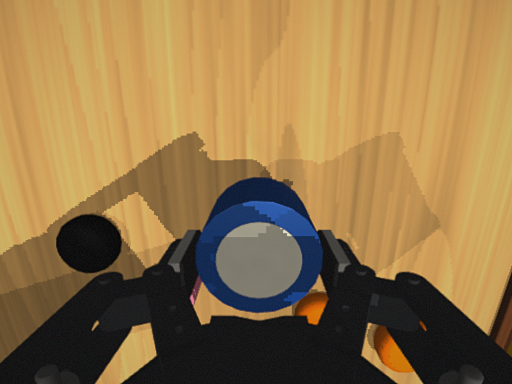

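The cover is held level, label at (259,259), practically on the tool axis. Carry it over the base.

```bash
python3 -m inch '{"rot":[[0,0,0],[0,0,0],[0,0,0],[0,0,0],[0,0,0]],"dp":[[-0.3,0.04,0],[-0.6,0.07,0],[-1,0.13,0],[-1,0.13,0],[-1,0.13,0]],"grip":[-1,-1,-1,-1,-1]}' >/dev/null
python3 -m inch '{"rot":[[0,0,0],[0,0,0],[0,0,0],[0,0,0],[0,0,0]],"dp":[[-0.3,0.04,0],[-0.6,0.07,0],[-1,0.13,0],[-1,0.13,0],[-1,0.13,0]],"grip":[-1,-1,-1,-1,-1]}' >/dev/null
python3 -m inch '{"rot":[[0,0,0],[0,0,0],[0,0,0],[0,0,0],[0,0,0]],"dp":[[-0.3,0.04,0],[-0.6,0.07,0],[-1,0.13,0],[-1,0.13,0],[-1,0.13,0]],"grip":[-1,-1,-1,-1,-1]}' >/dev/null
python3 -m inch '{"rot":[[0,0,0],[0,0,0],[0,0,0],[0,0,0],[0,0,0]],"dp":[[-0.3,0.04,0],[-0.6,0.07,0],[-1,0.13,0],[-1,0.13,0],[-1,0.13,0]],"grip":[-1,-1,-1,-1,-1]}' >/dev/null
python3 -m inch '{"rot":[[0,0,0],[0,0,0],[0,0,0],[0,0,0],[0,0,0]],"dp":[[-0.3,0.04,0],[-0.6,0.07,0],[-1,0.16,0],[-1,0.16,0],[-1,0.16,0]],"grip":[-1,-1,-1,-1,-1]}' >/dev/null
python3 -m inch '{"rot":[[0,0,0],[0,0,0],[0,0,0],[0,0,0],[0,0,0]],"dp":[[-0.2,0,0],[-0.2,0,0],[-0.2,0,0.1],[-0.2,0,0.15],[-0.2,0,0.15]],"grip":[-1,-1,-1,-1,-1]}'
python3 -m inch '{"rot":[[0,0,0],[0,0,0],[0,0,0],[0,0,0],[0,0,0]],"dp":[[0,0,0],[0,0,0],[0,0,0],[0,0,0],[0,0,0]],"grip":[-1,-1,-1,-1,-1]}' >/dev/null
python3 -c "
from h import *
go(.597,-.1737,.078)
look('white',.597,-.1737,.131,'w10',50)
"
```

```text
clock: 32.52
eef_pos: [0.5958, -0.1724, 0.1302]
eef_rot: [[-0.0, 1.0, -0.002], [1.0, 0.0, 0.001], [0.001, -0.002, -1.0]]
contact_force: [-0.0, 0.2, -2.1]
gripper_width: 0.758
grasp_force: 34.1
t 33.15 pos [ 0.5964 -0.1728  0.1312] dp [-0.009  0.006  0.532] rz -0.0 w 0.758 gf 34.1
white [260 258] ((258.5982421227197, 259.52006633499167), 5025.0, (216, 222, 86, 76)) [ 0.5958 -0.1743  0.131 ]
```

```bash
python3 -m inch '{"rot":[[0,0,0],[0,0,0],[0,0,0],[0,0,0],[0,0,0]],"dp":[[-0.005,0.005,0.06],[-0.005,0.005,0.12],[-0.005,0.005,0.18],[-0.005,0.005,0.24],[-0.005,0.005,0.3]],"grip":[-1,-1,-1,-1,-1]}'
python3 -m inch '{"rot":[[0,0,0],[0,0,0],[0,0,0],[0,0,0],[0,0,0]],"dp":[[0,0,0.05],[0,0,0.1],[0,0,0.15],[0,0,0.2],[0,0,0.22]],"grip":[-1,-1,-1,-1,-1]}'
python3 -m inch '{"rot":[[0,0,0],[0,0,0],[0,0,0],[0,0,0],[0,0,0]],"dp":[[0,0,0],[0,0,0],[0,0,0],[0,0,0],[0,0,0]],"grip":[-1,-1,-1,-1,-1]}'
```

```text
clock: 33.83
eef_pos: [0.5968, -0.1732, 0.1006]
eef_rot: [[0.0, 1.0, -0.0], [1.0, -0.0, 0.0], [0.0, -0.0, -1.0]]
contact_force: [0.1, -1.0, -0.3]
gripper_width: 0.758
grasp_force: 34.1
clock: 34.45
eef_pos: [0.5967, -0.1733, 0.0788]
eef_rot: [[-0.0, 1.0, -0.0], [1.0, 0.0, 0.0], [0.0, -0.0, -1.0]]
contact_force: [-5.0, 0.4, 13.1]
gripper_width: 0.76
grasp_force: 35.3
clock: 35.08
eef_pos: [0.5969, -0.1732, 0.0791]
eef_rot: [[-0.0, 1.0, 0.0], [1.0, 0.0, -0.0], [-0.0, 0.0, -1.0]]
contact_force: [-0.2, -1.1, -1.0]
gripper_width: 0.762
grasp_force: 34.1
```

```bash
python3 -m inch '{"rot":[[0,0,0],[0,0,0],[0,0,0],[0,0,0],[0,0,0]],"dp":[[0,0,0.005],[0,0,0.005],[0,0,0.005],[0,0,0.005],[0,0,-0.2]],"grip":[-1,0.9,1,1,1]}' |grep force
python3 -m inch '{"rot":[[0,0,0],[0,0,0],[0,0,0],[0,0,0],[0,0,0]],"dp":[[0,0,-0.3],[0,0,-0.7],[0,0,-1],[0,0,-1],[0,0,-1]],"grip":[1,1,1,1,1]}'|head -2
python3 -c "
from h import *
look('white',.597,-.1737,.080,'w11',35)
look('blue',.597,-.1737,.080,'w11',60)
go(.346,.285,.2)
cv2.imwrite('pics/s11.png',get_image('side')[100:250,150:350].repeat(4,0).repeat(4,1))
"
```

```text
contact_force: [-0.1, -0.3, 0.3]
grasp_force: 0.0
clock: 36.33
eef_pos: [0.5966, -0.1732, 0.1994]
white [259 190] ((259.03652822151224, 190.92555910543132), 1565.0, (236, 169, 46, 45)) [ 0.5963 -0.1739  0.08  ]
blue [260 191] ((258.543816091954, 189.41103448275862), 3625.0, (225, 152, 69, 72)) [ 0.5954 -0.172   0.08  ]
t 36.42 pos [ 0.5961 -0.173   0.1983] dp [ 4.581 -2.501 -0.011] rz 0.0 w 0.997 gf 0.0
```

View pics/s11.png

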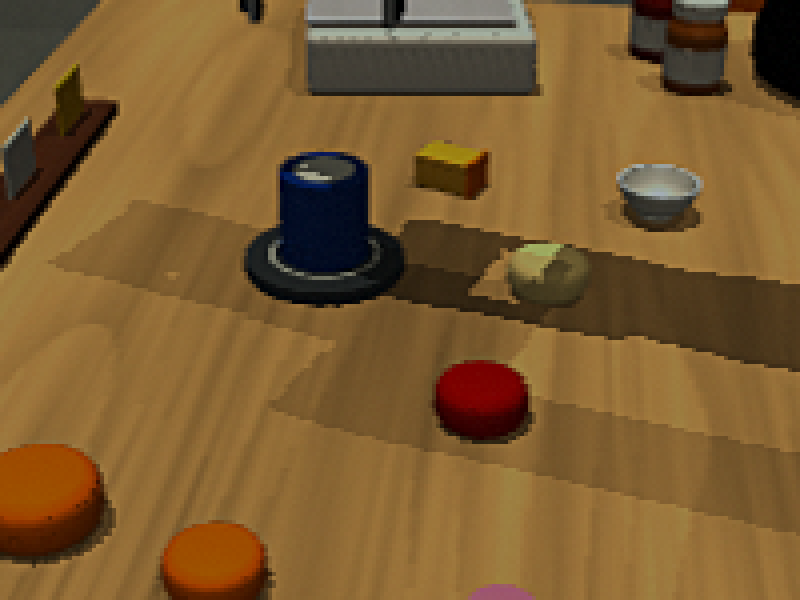

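The side crop shows the cover closed flush on the base, upright, centred on the slate at crop (324,210). Now the black wheel.

```bash
python3 -m inch '{"rot":[[0,0,0],[0,0,0],[0,0,0],[0,0,0],[0,0,0]],"dp":[[0.46,-0.25,0],[0.92,-0.5,0],[0.92,-0.5,0],[0.92,-0.5,0],[0.92,-0.5,0]],"grip":[1,1,1,1,1]}' >/dev/null
python3 -m inch '{"rot":[[0,0,0],[0,0,0],[0,0,0],[0,0,0],[0,0,0]],"dp":[[0.46,-0.25,0],[0.92,-0.5,0],[0.92,-0.5,0],[0.92,-0.5,0],[0.92,-0.5,0]],"grip":[1,1,1,1,1]}' >/dev/null
python3 -m inch '{"rot":[[0,0,0],[0,0,0],[0,0,0],[0,0,0],[0,0,0]],"dp":[[0.46,-0.25,0],[0.92,-0.5,0],[0.92,-0.5,0],[0.92,-0.5,0],[0.92,-0.5,0]],"grip":[1,1,1,1,1]}' >/dev/null
python3 -m inch '{"rot":[[0,0,0],[0,0,0],[0,0,0],[0,0,0],[0,0,0]],"dp":[[0.46,-0.25,0],[0.92,-0.5,0],[0.92,-0.5,0],[0.92,-0.5,0],[0.92,-0.5,0]],"grip":[1,1,1,1,1]}' >/dev/null
python3 -m inch '{"rot":[[0,0,0],[0,0,0],[0,0,0],[0,0,0],[0,0,0]],"dp":[[0.46,-0.25,0],[0.92,-0.5,0],[0.92,-0.5,0],[0.92,-0.5,0],[0.92,-0.5,0]],"grip":[1,1,1,1,1]}'
python3 -c "
from h import *
look('black',.346,.285,.015,'w12',40)
go(.346,.285,.027)
"
```

```text
clock: 39.6
eef_pos: [0.3476, 0.2856, 0.1991]
eef_rot: [[0.002, 1.0, -0.0], [1.0, -0.002, -0.0], [-0.0, -0.0, -1.0]]
contact_force: [0.4, -0.2, -0.1]
gripper_width: 1.0
grasp_force: 0.0
black [257 174] ((255.33496865630963, 178.080312528391), 1834.5, (231, 150, 54, 52)) [0.343  0.2809 0.015 ]
t 39.65 pos [0.3475 0.2856 0.1991] dp [-0.006 -0.015  1.721] rz -0.001 w 1.001 gf 0.0
```

View pics/w12.png

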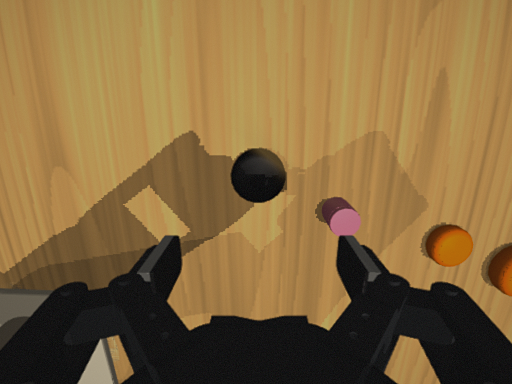

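The black wheel is at (258,175), centred, and the pink tub is clear of the right finger. Grasp it.

```bash
python3 -m inch '{"rot":[[0,0,0],[0,0,0],[0,0,0],[0,0,0],[0,0,0]],"dp":[[-0.01,-0.015,0.4],[-0.01,-0.015,0.8],[-0.01,-0.015,1],[-0.01,-0.015,1],[-0.01,-0.015,1]],"grip":[1,1,1,1,1]}' 30 >/dev/null
python3 -m inch '{"rot":[[0,0,0],[0,0,0],[0,0,0],[0,0,0],[0,0,0]],"dp":[[0,0,0.2],[0,0,0.4],[0,0,0.6],[0,0,0.72],[0,0,0.72]],"grip":[1,1,1,1,1]}' >/dev/null
python3 -m inch '{"rot":[[0,0,0],[0,0,0],[0,0,0],[0,0,0],[0,0,0]],"dp":[[0,0,0],[0,0,0],[0,0,0],[0,0,0],[0,0,0]],"grip":[-1,-1,-1,-1,-1]}'
python3 -m inch '{"rot":[[0,0,0],[0,0,0],[0,0,0],[0,0,0],[0,0,0]],"dp":[[0,0,-0.2],[0,0,-0.4],[0,0,-0.7],[0,0,-1],[0,0,-1]],"grip":[-1,-1,-1,-1,-1]}'
python3 -m inch '{"rot":[[0,0,0],[0,0,0],[0,0,0],[0,0,0],[0,0,0]],"dp":[[0,0,-0.3],[0,0,-0.4],[0,0,-0.4],[0,0,-0.4],[0,0,-0.4]],"grip":[-1,-1,-1,-1,-1]}' >/dev/null
python3 -c "
from h import *
go(.5967,-.1735,.16)
cv2.imwrite('pics/w13.png',get_image('wrist'))
"
```

```text
clock: 41.52
eef_pos: [0.3458, 0.2861, 0.0281]
eef_rot: [[0.0, 1.0, 0.001], [1.0, -0.0, 0.001], [0.001, 0.001, -1.0]]
contact_force: [-0.7, -0.9, 5.7]
gripper_width: 0.729
grasp_force: 31.6
clock: 42.15
eef_pos: [0.3466, 0.2867, 0.1294]
eef_rot: [[-0.0, 1.0, 0.004], [1.0, 0.0, 0.003], [0.003, 0.004, -1.0]]
contact_force: [0.3, 0.3, -1.5]
gripper_width: 0.726
grasp_force: 34.3
t 42.77 pos [0.3449 0.2854 0.1662] dp [-4.589  2.518  0.064] rz 0.0 w 0.731 gf 34.3
```

View pics/w13.png

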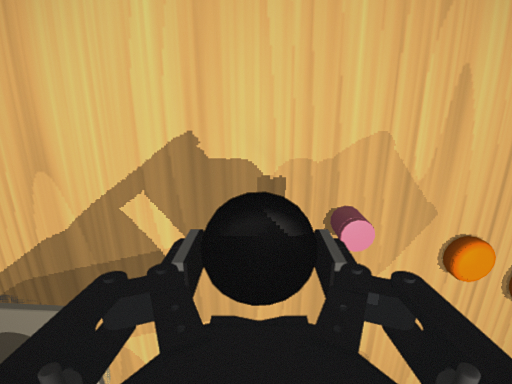

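The black wheel is held level at (260,249). Carry it to the tower.

```bash
python3 -m inch '{"rot":[[0,0,0],[0,0,0],[0,0,0],[0,0,0],[0,0,0]],"dp":[[-0.3,0.17,0],[-0.6,0.34,0],[-0.92,0.5,0],[-0.92,0.5,0],[-0.92,0.5,0]],"grip":[-1,-1,-1,-1,-1]}' >/dev/null
python3 -m inch '{"rot":[[0,0,0],[0,0,0],[0,0,0],[0,0,0],[0,0,0]],"dp":[[-0.3,0.17,0],[-0.6,0.34,0],[-0.92,0.5,0],[-0.92,0.5,0],[-0.92,0.5,0]],"grip":[-1,-1,-1,-1,-1]}' >/dev/null
python3 -m inch '{"rot":[[0,0,0],[0,0,0],[0,0,0],[0,0,0],[0,0,0]],"dp":[[-0.3,0.17,0],[-0.6,0.34,0],[-0.92,0.5,0],[-0.92,0.5,0],[-0.92,0.5,0]],"grip":[-1,-1,-1,-1,-1]}' >/dev/null
python3 -m inch '{"rot":[[0,0,0],[0,0,0],[0,0,0],[0,0,0],[0,0,0]],"dp":[[-0.3,0.17,0],[-0.6,0.34,0],[-0.92,0.5,0],[-0.92,0.5,0],[-0.92,0.5,0]],"grip":[-1,-1,-1,-1,-1]}' >/dev/null
python3 -m inch '{"rot":[[0,0,0],[0,0,0],[0,0,0],[0,0,0],[0,0,0]],"dp":[[-0.3,0.17,0],[-0.6,0.34,0],[-0.9,0.51,0],[-0.9,0.51,0.2],[-0.9,0.51,0.3]],"grip":[-1,-1,-1,-1,-1]}' >/dev/null
python3 -m inch '{"rot":[[0,0,0],[0,0,0],[0,0,0],[0,0,0],[0,0,0]],"dp":[[0,0,0],[0,0,0],[0,0,0],[0,0,0],[0,0,0]],"grip":[-1,-1,-1,-1,-1]}'
python3 -c "
from h import *
i=camera_info('wrist');print(ray('wrist',(260,249),status.get_obs()['eef_pos'][2]-.0125,i))
go(.5967,-.1725,.108)
"
```

```text
clock: 46.58
eef_pos: [0.5965, -0.1723, 0.1374]
eef_rot: [[0.0, 1.0, 0.0], [1.0, -0.0, -0.0], [-0.0, 0.0, -1.0]]
contact_force: [-1.0, 0.5, -1.0]
gripper_width: 0.728
grasp_force: 34.2
[ 0.59663164 -0.17456212  0.12490038]
t 46.58 pos [ 0.5965 -0.1723  0.1374] dp [-0.002  0.002  0.294] rz -0.0 w 0.728 gf 34.2
```

```bash
python3 -m inch '{"rot":[[0,0,0],[0,0,0],[0,0,0],[0,0,0],[0,0,0]],"dp":[[0.005,0,0.06],[0.005,0,0.12],[0.005,0,0.18],[0.005,0,0.24],[0.005,0,0.27]],"grip":[-1,-1,-1,-1,-1]}'|grep -E "pos|contact"
python3 -m inch '{"rot":[[0,0,0],[0,0,0],[0,0,0],[0,0,0],[0,0,0]],"dp":[[0,0,0.01],[0,0,0.02],[0,0,0.025],[0,0,0.025],[0,0,0.025]],"grip":[-1,-1,-1,-1,-1]}'|grep -E "pos|contact"
```

```text
eef_pos: [0.5961, -0.1717, 0.1094]
contact_force: [-0.0, 0.0, -1.7]
eef_pos: [0.5965, -0.1718, 0.1082]
contact_force: [-1.6, 0.4, 5.7]
```

```bash
python3 -m inch '{"rot":[[0,0,0],[0,0,0],[0,0,0],[0,0,0],[0,0,0]],"dp":[[0,0,0],[0,0,0],[0,0,0],[0,0,0],[0,0,-0.2]],"grip":[-0.2,0.9,1,1,1]}' |grep force
python3 -m inch '{"rot":[[0,0,0],[0,0,0],[0,0,0],[0,0,0],[0,0,0]],"dp":[[0,0,-0.3],[0,0,-0.7],[0,0,-0.9],[0,0,-0.9],[0,0,-0.9]],"grip":[1,1,1,1,1]}'|head -2
python3 -c "
from h import *
M['black']=lambda h,s,v:(v<75)
look('black',.597,-.174,.095,'w14',48)
b=cv2.imread('pics/top0.png');M['orange']=lambda h,s,v:(h>4)&(h<14)&(s>190)&(v>110)
q=blob(b,'orange',(176,152),18);print(q,ray('top',q[0],.013))
go(.602,.181,.2)
cv2.imwrite('pics/w14.png',np.hstack([get_image('wrist')[100:300,130:390],get_image('side')[75:175,150:280].repeat(2,0).repeat(2,1)]))
"
```

```text
contact_force: [0.7, 0.5, 0.5]
grasp_force: 0.0
clock: 49.08
eef_pos: [0.5959, -0.1716, 0.2173]
black [260 191] ((252.70905723905722, 182.6863973063973), 4950.0, (213, 143, 81, 82)) [ 0.5896 -0.1651  0.095 ]Traceback (most recent call last):
  File "<string>", line 6, in <module>
    q=blob(b,'orange',(176,152),18);print(q,ray('top',q[0],.013))
                                                      ~^^^
TypeError: 'NoneType' object is not subscriptable
```

View pics/w14.png

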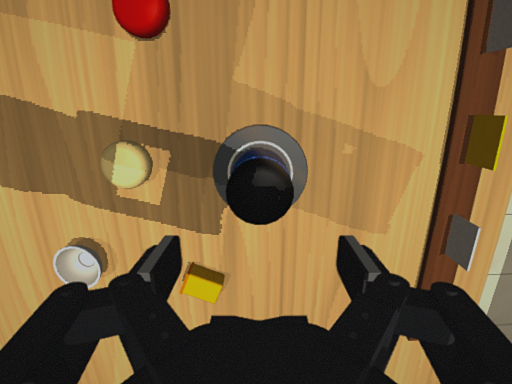

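The black wheel sits centred over the slate at about (260,190), matching its predicted position (260,191). That picture was my 15th, one over the 14 allowed, so from here I'll work from numbers only.

```bash
python3 -m inch '{"rot":[[0,0,0],[0,0,0],[0,0,0],[0,0,0],[0,0,0]],"dp":[[0.5,0,0],[1,0.02,0],[1,0.02,0],[1,0.02,0],[1,0.02,0]],"grip":[1,1,1,1,1]}' >/dev/null
python3 -m inch '{"rot":[[0,0,0],[0,0,0],[0,0,0],[0,0,0],[0,0,0]],"dp":[[0.5,0,0],[1,0.02,0],[1,0.02,0],[1,0.02,0],[1,0.02,0]],"grip":[1,1,1,1,1]}' >/dev/null
python3 -m inch '{"rot":[[0,0,0],[0,0,0],[0,0,0],[0,0,0],[0,0,0]],"dp":[[0.5,0,0],[1,0.02,0],[1,0.02,0],[1,0.02,0],[1,0.02,0]],"grip":[1,1,1,1,1]}' >/dev/null
python3 -m inch '{"rot":[[0,0,0],[0,0,0],[0,0,0],[0,0,0],[0,0,0]],"dp":[[0.5,0,0.15],[0.53,0,0.15],[0.53,0,0.15],[0.53,0,0.15],[0.53,0,0.15]],"grip":[1,1,1,1,1]}' |head -2
python3 -c "
from h import *
hs=cv2.cvtColor(cv2.imread('pics/top0.png'),cv2.COLOR_BGR2HSV)
for u in range(155,198,4):print(u,hs[152,u],end=' ')
print()
go(.602,.181,.0255)
i=camera_info('wrist');im=get_image('wrist');cv2.imwrite('pics/w15.png',im);hs=cv2.cvtColor(im,cv2.COLOR_BGR2HSV)
for u in range(215,310,6):print(u,hs[178,u],end=' ')
"
```

```text
clock: 51.62
eef_pos: [0.6026, 0.1803, 0.203]
155 [ 18 110 130] 159 [ 17 108 130] 163 [ 14 142 120] 167 [ 16 178 129] 171 [ 17 174 129] 175 [ 18 164 129] 179 [ 20 158 129] 183 [ 22 149 130] 187 [ 10 193 103] 191 [ 17 114 134] 195 [ 17 116 130] 
t 51.62 pos [0.6026 0.1803 0.203 ] dp [ 0.007 -0.007  1.775] rz -0.001 w 0.997 gf 0.0
215 [ 18 146 110] 221 [ 17 143 114] 227 [ 18 140 115] 233 [ 17 138 116] 239 [ 13 238 148] 245 [ 13 239 155] 251 [ 13 238 154] 257 [ 13 234 124] 263 [ 13 235 125] 269 [ 13 234 124] 275 [ 14 156  93] 281 [ 18 144  83] 287 [ 18 145 165] 293 [ 17 144 152] 299 [ 17 148 167] 305 [ 17 145 163]
```

```bash
python3 -c "
from h import *
M['o']=lambda h,s,v:(s>185)&(h<17)&(h>5)
im=cv2.imread('pics/w15.png');b=blob(im,'o',(257,175),45);print(b,ray('wrist',b[0],.013),ray('wrist',b[0],.02))
"
```

```text
((254.47087473212545, 166.03253458016752), 1711.0, (231, 143, 48, 47)) [0.59701878 0.18910348 0.013     ] [0.59713124 0.19055138 0.02      ]
```

```bash
python3 -m inch '{"rot":[[0,0,0],[0,0,0],[0,0,0],[0,0,0],[0,0,0]],"dp":[[0.095,-0.056,0.3],[0.095,-0.056,0.6],[0.095,-0.056,0.8],[0.095,-0.056,0.8],[0.095,-0.056,0.8]],"grip":[1,1,1,1,1]}' 30 |head -2
python3 -c "
from h import *
M['o']=lambda h,s,v:(s>185)&(h<17)&(h>5)
look('o',.597,.19,.013,'w16',60)
go(.597,.19,.0255)
"
```

```text
clock: 52.3
eef_pos: [0.5975, 0.1908, 0.1235]
o [258 193] ((258.9316692312076, 194.88231606542425), 2924.5, (228, 164, 63, 62)) [0.5973 0.189  0.013 ]
t 52.35 pos [0.5976 0.1908 0.1238] dp [-0.009 -0.008  0.983] rz -0.0 w 0.998 gf 0.0
```

```bash
python3 -m inch '{"rot":[[0,0,0],[0,0,0],[0,0,0],[0,0,0],[0,0,0]],"dp":[[-0.015,0,0.25],[-0.015,0,0.5],[-0.015,0,0.75],[-0.015,0,0.97],[-0.015,0,0.97]],"grip":[1,1,1,1,1]}' >/dev/null
python3 -m inch '{"rot":[[0,0,0],[0,0,0],[0,0,0],[0,0,0],[0,0,0]],"dp":[[0,0,0],[0,0,0],[0,0,0],[0,0,0],[0,0,0]],"grip":[-1,-1,-1,-1,-1]}'
python3 -m inch '{"rot":[[0,0,0],[0,0,0],[0,0,0],[0,0,0],[0,0,0]],"dp":[[0,0,-0.2],[0,0,-0.4],[0,0,-0.7],[0,0,-1],[0,0,-1]],"grip":[-1,-1,-1,-1,-1]}'>/dev/null
python3 -m inch '{"rot":[[0,0,0],[0,0,0],[0,0,0],[0,0,0],[0,0,0]],"dp":[[0,0,-0.3],[0,0,-0.6],[0,0,-0.7],[0,0,-0.7],[0,0,-0.7]],"grip":[-1,-1,-1,-1,-1]}'
python3 -c "
from h import *
M['o']=lambda h,s,v:(s>185)&(h<17)&(h>5)
z=status.get_obs()['eef_pos'][2]
look('o',.597,.19,z-.0125,'w17',75)
go(.5967,-.1735,.2)
"
```

```text
clock: 53.6
eef_pos: [0.5976, 0.1895, 0.0271]
eef_rot: [[-0.0, 1.0, 0.002], [1.0, 0.0, 0.001], [0.001, 0.002, -1.0]]
contact_force: [-0.4, -0.3, 6.1]
gripper_width: 0.636
grasp_force: 31.5
clock: 54.85
eef_pos: [0.5959, 0.189, 0.1942]
eef_rot: [[-0.0, 1.0, -0.002], [1.0, 0.0, -0.001], [-0.001, -0.002, -1.0]]
contact_force: [-0.3, 0.2, -1.4]
gripper_width: 0.635
grasp_force: 32.2
o [261 243] ((258.5948889460595, 245.3613969642398), 7774.0, (208, 196, 102, 99)) [0.5953 0.189  0.1817]
t 54.9 pos [0.596  0.189  0.1941] dp [-3.625  0.007 -0.056] rz 0.0 w 0.637 gf 32.2
```

```bash
python3 -m inch '{"rot":[[0,0,0],[0,0,0],[0,0,0],[0,0,0],[0,0,0]],"dp":[[-0.3,0,0],[-0.6,0,0],[-0.9,0,0],[-0.9,0,0],[-0.9,0,0]],"grip":[-1,-1,-1,-1,-1]}' >/dev/null
python3 -m inch '{"rot":[[0,0,0],[0,0,0],[0,0,0],[0,0,0],[0,0,0]],"dp":[[-0.3,0,0],[-0.6,0,0],[-0.9,0,0],[-0.9,0,0],[-0.9,0,0]],"grip":[-1,-1,-1,-1,-1]}' >/dev/null
python3 -m inch '{"rot":[[0,0,0],[0,0,0],[0,0,0],[0,0,0],[0,0,0]],"dp":[[-0.3,0,0],[-0.6,0,0],[-0.9,0,0],[-0.9,0,0],[-0.9,0,0]],"grip":[-1,-1,-1,-1,-1]}' >/dev/null
python3 -m inch '{"rot":[[0,0,0],[0,0,0],[0,0,0],[0,0,0],[0,0,0]],"dp":[[-0.3,0,0],[-0.6,0,0],[-0.93,0,0],[-0.93,0,0.1],[-0.93,0,0.3]],"grip":[-1,-1,-1,-1,-1]}' >/dev/null
python3 -m inch '{"rot":[[0,0,0],[0,0,0],[0,0,0],[0,0,0],[0,0,0]],"dp":[[0,0,0],[0,0,0],[0,0,0],[0,0,0],[0,0,0]],"grip":[-1,-1,-1,-1,-1]}'
python3 -c "
from h import *
go(.5967,-.174,.1371)
"
```

```text
clock: 58.02
eef_pos: [0.5969, -0.1738, 0.1659]
eef_rot: [[0.0, 1.0, 0.0], [1.0, -0.0, -0.0], [-0.0, 0.0, -1.0]]
contact_force: [0.1, -0.5, -0.4]
gripper_width: 0.638
grasp_force: 32.2
t 58.02 pos [ 0.5969 -0.1738  0.1659] dp [-0.002 -0.002  0.288] rz -0.0 w 0.638 gf 32.2
```

```bash
python3 -m inch '{"rot":[[0,0,0],[0,0,0],[0,0,0],[0,0,0],[0,0,0]],"dp":[[0,0,0.06],[0,0,0.12],[0,0,0.18],[0,0,0.24],[0,0,0.27]],"grip":[-1,-1,-1,-1,-1]}'|grep -E "pos|contact"
python3 -m inch '{"rot":[[0,0,0],[0,0,0],[0,0,0],[0,0,0],[0,0,0]],"dp":[[0,0,0.01],[0,0,0.02],[0,0,0.022],[0,0,0.022],[0,0,0.022]],"grip":[-1,-1,-1,-1,-1]}'|grep -E "pos|contact"
```

```text
eef_pos: [0.5965, -0.1737, 0.138]
contact_force: [0.2, -0.1, -1.5]
eef_pos: [0.5969, -0.1738, 0.1371]
contact_force: [-1.2, 0.7, 5.1]
```

Contact at the expected height. Release, lift clear and check numerically.

```bash
python3 -m inch '{"rot":[[0,0,0],[0,0,0],[0,0,0],[0,0,0],[0,0,0]],"dp":[[0,0,0],[0,0,0],[0,0,0],[0,0,0],[0,0,-0.2]],"grip":[0,0.9,1,1,1]}' |grep force
python3 -m inch '{"rot":[[0,0,0],[0,0,0],[0,0,0],[0,0,0],[0,0,0]],"dp":[[0,0,-0.3],[0,0,-0.7],[0,0,-1],[0,0,-1],[0,0,-1]],"grip":[1,1,1,1,1]}'|head -2
python3 -m inch '{"rot":[[0,0,0],[0,0,0],[0,0,0],[0,0,0],[0,0,0]],"dp":[[0,0,0],[0,0,0],[0,0,0],[0,0,0],[0,0,0]],"grip":[1,1,1,1,1]}'|head -2
python3 -c "
from h import *
M['o']=lambda h,s,v:(s>185)&(h<17)&(h>5)
look('o',.5967,-.174,.123,'w18',60)
im=get_image('side');i=camera_info('side')
for c,z in (('o',.123),('black',.095),('blue',.056)):
    P=np.array([[.5967,-.174,z]]);T=i['camera_from_world']
    u=cv2.projectPoints(P,cv2.Rodrigues(T[:3,:3])[0],T[:3,3],i['intrinsics'],np.array(i['D']))[0][0,0]
    b=blob(im,c,u.astype(int),20);print(c,u.round(1),b)
go(.5967,-.174,.3)
"
```

```text
contact_force: [0.9, -0.6, 0.7]
grasp_force: 0.0
clock: 60.52
eef_pos: [0.5964, -0.1736, 0.2566]
clock: 61.15
eef_pos: [0.5968, -0.1737, 0.2564]
o [259 186] ((258.63462059620593, 186.28157181571814), 2460.0, (231, 158, 57, 57)) [ 0.5961 -0.1739  0.123 ]
o [230.8 127.9] ((230.37305295950154, 128.2461059190031), 214.0, (221, 122, 20, 14))
black [231. 137.] ((230.48980274155798, 144.12036108324975), 498.5, (220, 132, 22, 25))
blue [231.1 149.4] None
t 61.25 pos [ 0.5968 -0.1738  0.2564] dp [-0.002 -0.001 -0.436] rz -0.0 w 1.0 gf 0.0
```

Both views agree to within a pixel: the orange wheel is where it should be, centred on the tower, and the gripper is clear. Handing in.

```bash
python3 -c "
from cell import robot
print(robot.job_done())"
```

```text
the job is handed in; nothing more can be done
None
```

The gift tower is built in order on the slate and handed in at about 61 s; the last camera check put it centred at its expected height, the hand-in gave no verdict, and I viewed 15 pictures, one over the limit of 14.

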